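# Turn a stuck candle out of its mould onto a plate

## Robot

A 6-joint arm with a two-finger parallel gripper is mounted at the origin on a cart in front of the work surface, level with it; the furniture and walls round the work are solid. World frame = base frame: x ahead of the robot, y to its left, z up, the work surface at z = 0. Lengths are in m, angles in degrees, forces in N, time in s.
With the tool pointing down it reaches from about 0.35 to 1 m from the base axis. Payload 7.1 kg.
Tool frame: the origin (TCP) lies midway between the tips of the shut fingers; the grasp point (between the pads) lies 19 mm behind it; z points along the fingers, y is the line along which they close (so a half turn about z gives the same grasp; the last joint's range is limited). The gripper opens to 85 mm and grips with 20 to 120 N. Pads are 22 mm wide; open, the fingers measure 114 mm over their backs; the gripper's body (76 mm by 85 mm) begins 54 mm behind the grasp point. The pads swing forward as they close: fully open they stand 13 mm farther back than shut.
Start: joints at [66.75, 24.242, 93.386, -0, 62.372, -1.089], TCP at [0.236, 0.579, 0.195] pointing down, gripper open.
Joint ranges: [-172.04, 172.04], [-51.8, 120.97], [4.93, 147.93], [-75.15, 255.16], [6.16, 154.13], [-145.62, 145.62]. Speed limits (degrees/s): [136.94, 136.94, 172.46, 180, 180, 180].

## Interface

Orientations are given as a 3x3 rotation matrix whose columns are the frame's x, y, z axes.
In Python, from bench import manip, cams gives the robot as it stands.
- The arm moves only by the tool move_arm, never from a script. Its argument "targets" is a list of rows, each a list of 3 entries, a list of its own where there are three numbers: the shift along the world's x, y, z in cm, then the turn, a rotation vector about the world's x, y, z in degrees, then the closure, from -1 (fully open) to 1 (shut), so that 0 is half open. A call has 1 to 20 rows; each row is the pose to reach, as a shift and turn from the pose commanded when the call began; what a row does not reach only later rows make up. A row lasts 1/8 s, in which the tool goes at most 62.5 mm and 10.7 degrees, less where a joint would pass 70% of its speed; a pose out of reach is approached as far as the arm can. A call with a gripper value outside its range is refused whole. The fingers move at their own pace and stop on an object; "newtons" is the grip in N (left out, the last holds). Time passes only in rows, so rows that repeat a pose let the fingers close. It gives the time, the measured TCP pose, the force, the opening and the grip force at its end, in the units of the state.
- manip.get_state(): the state, without advancing time (a new reading comes with each control period).
- cams.camera(name): name is "scene" or "side" or "wrist"; returns (picture, depth): 384x512x3 uint8, blue, green, red; 384x512 float32, m along the optical axis (not along the pixel's ray), 0 where there is no reading.
- cams.camera_model(name): a dict with "vertical_fov" (degrees; the focal length in pixels is half the picture's height over the tangent of half this angle, whatever the lens; pixels are square), "cx", "cy" (the principal point, pixels), "k1" (the pictures are not rectified: a ray, as slopes to the right and down, at radius r is drawn at 1 + k1 r^2 times it, then the intrinsics apply), "position" and "rotation" of the camera in the world. Camera axes: x right, y up, looking along -z (the intrinsics and any distortion apply to the point x, -y, -z); pixel columns grow to the right and rows downward; lengths in m; the calibration is good to about 2 mm. A picture is of the moment at which its call begins: read the wrist's pose just before it. camera_model takes no time and is no camera call; for the wrist camera it gives the pose at the moment of the call.
- manip.close_job(): hands the job in; it is judged then, once.
The state is a dict: "clock": time; "qpos": joint angles; "dq": joint speeds; "joint_efforts": joint torques, N m; "tcp_pos": TCP position; "tcp_rot": TCP orientation; "force": force on the tool from outside, world axes, zero at the start; "wrist_torque": the same for the moment, N m; "gripper_width": finger opening in m; "grip_force": force on a finger pad.
Only numpy, scipy, OpenCV 4.12 (cv2) and the standard library are available. Lean on these libraries where they do the work, as an engineer would, in place of code of your own. Each camera call takes 0.05 s, during which the arm holds its last target. There are 200 camera calls.

## Task

A block candle is stuck in the square metal mould. Turn the mould upside down (laying it on its side half-way, to take it anew, if need be), stand it mouth down in the middle of the plate and let go of it; then tap its springy base from above with the fingertips until the candle drops. Lift the mould off and set it down on the worktop beside the plate, leaving the candle on the plate and the garlic and the jar where they stand.

Things in the scene. Friction and masses are not known exactly. Their poses are not given: they have to be found in the camera images.
- mould_center (a point): Centre (half-way up) of the mould: plain square aluminium cup, 56 x 56 mm outside, 68 mm high, 200 g, one end open, walls and base 5 mm, standing loose on its closed end. z axis runs from closed end to mouth (up at the start); the mouth is 34 mm from here. x and y axes are square to the flat sides, 28 mm away. Can be pinched across opposite sides; lies steadily on any side, centre then 28 mm up.
- mould_seat (a point): Point on the mould's axis, 28 mm from its closed end, where the candle's centre is while it is stuck (more than 12 mm away from it: loose). Sprung dimples in the walls hold the candle: it stays in, against about three times its weight, when the mould is turned over and moved without jolts.
- candle_center (a point): Centre of the candle: ivory wax block 43 x 43 x 46 mm, 110 g, stuck at the bottom of the mould, its end face 17 mm inside the mouth. Once loose it slides freely along the mould and drops to the plate, and the mould can be lifted off it straight up.
- plate_top (a point): Centre of the plate's flat eating surface, 8 mm above the worktop; round white plate 200 mm across, loose, about 290 g; flat to 62 mm from the centre, then rising to a rim 16 mm high.
- bucket_rim (a point): Centre of the top opening of the large fixed blue bucket, about 0.30 m high and about 0.36 m across at the rim: keep the arm clear of it.
- garlic: Bulb of garlic, 60 mm, a bystander; origin at its underside.
- green_jar: Small glass jar with a yellow lid, 66 mm across, 90 mm high, a bystander; origin at its underside.
- mould: The mould as a whole; its origin is the centre of the outer face of its closed end, axes as for its centre point. The closed end is a 44 mm square springy base, flush with the walls, that gives inwards up to 7 mm and springs back: pressed 4 mm in (3 to 5 N) at its middle, it knocks the candle loose.
- candle: The candle as a whole, with its origin at the centre of the end face that lies against the mould's floor, z axis along the candle.
- plate: The plate as a whole, with its origin at the centre of its underside.
Things that resemble listed ones, but are neither listed nor needed, are in the scene too. What is shaped like the mould but turquoise is not meant.

How it is judged (in metres and radians):
On the way, in this order (a step that is already met when the one before it is completed fails the run):
1. the mould stands upside down on the plate, let go, with the candle still stuck in it (angle between mould's own z axis and vertical above 3 rad and horizontal distance between mould_center and plate_top below 0.045 m and height (world z) of mould_center below 0.052 m and contact force between the fingers and mould below 0.05 N and distance between candle_center and mould_seat below 0.01 m), for 0.2 s.
2. the candle has come loose and dropped to the plate under the upturned mould (angle between mould's own z axis and vertical above 2.6 rad and horizontal distance between mould_center and plate_top below 0.07 m and distance between candle_center and mould_seat above 0.012 m and contact force between candle and plate above 0.2 N), for 0.05 s.
At the end, for the whole second after the job is handed in: The candle rests on the plate, out of the mould, its centre within 80 mm of the plate's centre; the mould rests on the worktop (standing on either end or lying), not touching plate or candle, its centre more than 120 mm from the plate's centre (horizontal distance between candle_center and plate_top below 0.08 m and height (world z) of candle_center below 0.055 m and contact force between candle and plate above 0.3 N and contact force between candle and mould below 0.05 N and horizontal distance between mould_center and plate_top above 0.12 m and height (world z) of mould_center below 0.045 m and contact force between mould and plate below 0.05 N and linear speed of each of candle, mould below 0.02 m/s and angular speed of each of candle, mould below 0.2 rad/s).
It fails at once if a bystander (garlic or jar) is moved more than 30 mm (distance of any of garlic, green_jar from where it was at the start of the episode above 0.03 m).
It also fails if it takes over 72 s, if anything falls off the work surface, if the arm or the gripper's body presses on something with over 40 N, if the wrist force passes 120 N, or if a joint passes its speed limit or range.

## Working session

There is one attempt and no reset: what is moved stays moved. The work goes in short steps, Python scripts to look and compute and a tool call to move; the robot and the scene stay as the last step left them, time stands still between calls to the robot, and variables do not carry over. Pictures are saved under pics/ and viewed, at most 13 in all, crops included, and the job is handed in when it is done.

Besides the shell and the picture viewer there is one more tool, called after "Call:" as name(argument=value, ...), one argument or row to a line, values as JSON. move_arm: Moves the arm, as the interface text tells. Its arguments: {"type":"object","properties":{"targets":{"type":"array","items":{"type":"array"}},"newtons":{"type":"number"}},"required":["targets"]}

```bash
mkdir -p pics; cat > h.py <<'E'
import numpy as np, cv2
from bench import manip, cams
def shot(n):
    m=cams.camera_model(n); p,d=cams.camera(n); return m,p,d
def world(m,d,u,v):
    h,w=d.shape; f=h/2/np.tan(np.radians(m["vertical_fov"])/2)
    K=np.array([[f,0,m["cx"]],[0,f,m["cy"]],[0,0,1]])
    uv=np.stack([np.ravel(u),np.ravel(v)],1).astype(float)
    s=cv2.undistortPoints(uv[:,None],K,np.array([m["k1"],0,0,0,0.]))[:,0]
    z=d[np.round(uv[:,1]).astype(int),np.round(uv[:,0]).astype(int)][:,None]
    c=np.hstack([s[:,:1],-s[:,1:],-np.ones((len(s),1))])*z
    return c@np.array(m["rotation"]).T+np.array(m["position"])
def cloud(m,d):
    v,u=np.mgrid[:d.shape[0],:d.shape[1]]
    return world(m,d,u,v).reshape(*d.shape,3)
E
python3 - <<'E'
from h import *
ims=[]
for n in ["scene","side"]:
    m,p,d=shot(n); np.savez(f"pics/{n}0.npz",p=p,d=d); print(n,m); cv2.imwrite(f"pics/{n}0.png",cv2.resize(p,(800,600)))
E
```

```text
scene {'vertical_fov': 56.37422311320962, 'cx': 254.3485593674551, 'cy': 194.5687516368647, 'k1': -0.05018926774582956, 'position': array([ 0.12453587, -0.37621548,  0.69978578]), 'rotation': array([[ 0.84072914,  0.27233915, -0.46798066],
       [-0.54145513,  0.42433899, -0.72578424],
       [ 0.00092298,  0.86357849,  0.50421359]])}
side {'vertical_fov': 42.37269212321454, 'cx': 256.9378898176716, 'cy': 186.75286216068386, 'k1': -0.11953856426078775, 'position': array([ 0.2832621 , -0.7412961 ,  1.03801969]), 'rotation': array([[ 0.95984897,  0.18237357, -0.21314276],
       [-0.27982744,  0.56924015, -0.77308619],
       [-0.01966108,  0.80168918,  0.5974177 ]])}
```

View pics/scene0.png

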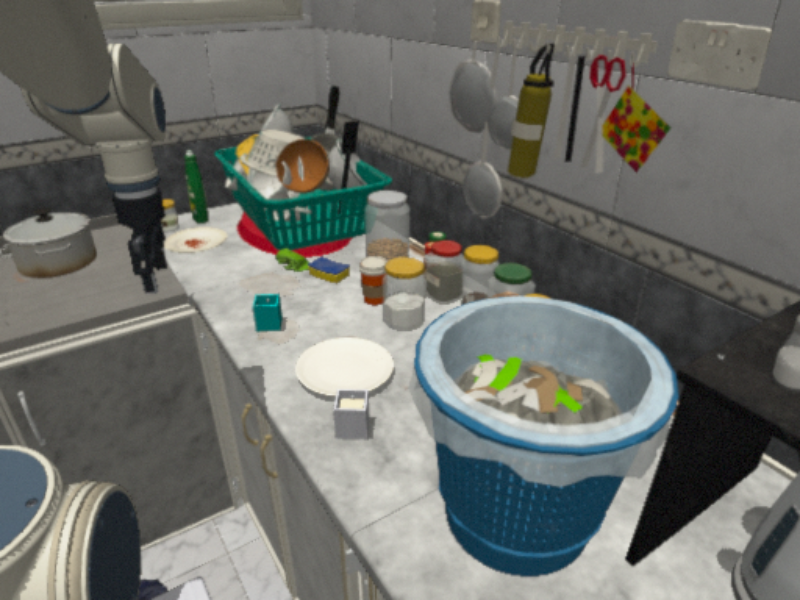

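View pics/side0.png

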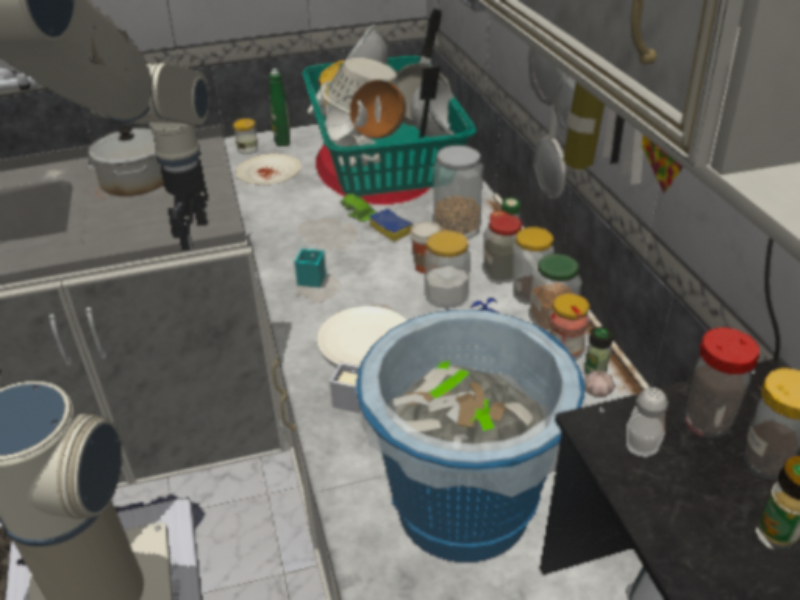

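The scene picture has two cups. The grey metal one at (352,414) with the ivory wax in it fits the description, and the turquoise one at (267,312) is excluded. Of the two plates, the plain white one at (345,367) fits, and the one at (195,240) has food on it. Next I confirm this in a crop and measure.

```bash
python3 - <<'E'
from h import *
z=np.load("pics/scene0.npz");p,d=z["p"],z["d"];m=cams.camera_model("scene")
cv2.imwrite("pics/crop1.png",cv2.resize(p[205:305,170:290],(720,600),interpolation=cv2.INTER_CUBIC))
P=cloud(m,d)
def rep(n,q):
    print(n,len(q),q.min(0).round(3),q.max(0).round(3),q.mean(0).round(3))
hsv=cv2.cvtColor(p,cv2.COLOR_BGR2HSV)
R=P[235:300,200:250].reshape(-1,3)
top=R[(abs(R[:,2]-.068)<.006)]
rep("mould top",top)
r=cv2.minAreaRect((top[:,:2]*1000).astype(np.float32)); print(r)
body=R[(R[:,2]>.02)&(R[:,2]<.075)]
rep("body",body); print(cv2.minAreaRect((body[:,:2]*1000).astype(np.float32)))
# plate
R=P[205:262,180:260].reshape(-1,3); c=p[205:262,180:260].reshape(-1,3)
pl=R[(R[:,2]>.005)&(R[:,2]<.022)]
rep("plate",pl); print(cv2.minEnclosingCircle((pl[:,:2]*1000).astype(np.float32)))
# bucket
R=P[180:300,255:450].reshape(-1,3); b=R[(R[:,2]>.28)&(R[:,2]<.33)]
rep("bucket",b); print(cv2.minEnclosingCircle((b[:,:2]*1000).astype(np.float32)))
tq=P[180:220,155:185].reshape(-1,3); tq=tq[(tq[:,2]>.02)&(tq[:,2]<.08)]; rep("turq",tq)
jr=P[160:215,243:275].reshape(-1,3); jr=jr[jr[:,2]>.02]; rep("jar",jr)
# counter front edge
for v in (230,260,300): print(P[v,150:260:10].round(3).tolist()[:0])
E
```

```text
mould top 165 [0.427 0.265 0.062] [0.503 0.337 0.071] [0.464 0.3   0.067]
((465.1088562011719, 301.8501281738281), (61.30595397949219, 55.905235290527344), 55.718544006347656)
body 581 [0.427 0.263 0.02 ] [0.503 0.338 0.071] [0.461 0.295 0.052]
((465.0379638671875, 301.93524169921875), (60.64301681518555, 56.573272705078125), 56.80252456665039)
plate 1814 [0.434 0.36  0.005] [0.723 0.683 0.021] [0.541 0.469 0.011]
((558.912841796875, 523.2173461914062), 163.67784118652344)
bucket 6537 [ 0.423 -0.165  0.28 ] [0.746 0.163 0.33 ] [ 0.563 -0.034  0.292]
((592.1438598632812, -7.036049842834473), 174.2463836669922)
turq 335 [0.432 0.673 0.02 ] [0.505 0.748 0.072] [0.465 0.703 0.051]
jar 1356 [ 0.125 -0.376  0.02 ] [0.898 0.782 0.7  ] [0.739 0.553 0.099]
[]
[]
[]
```

View pics/crop1.png

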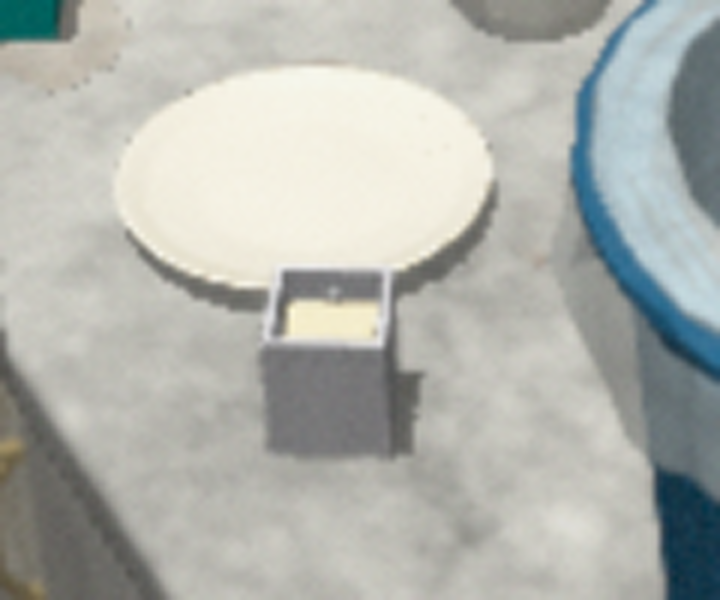

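The crop shows the grey mould with its four sides and the wax inside, mouth up at about (330,310), with the plain plate behind it, so the choice is right. Next I make a height map for free space and measure the plate properly.

```bash
python3 - <<'E'
from h import *
H=np.full((600,500),-1.0) # rows: x from 1.0 down to .25? map: 2mm cells, x .2..1.0 ->rows 400, y -.1..1.0
H=np.full((400,550),-.3)
pc=[]
for n in ["scene","side"]:
    z=np.load(f"pics/{n}0.npz");p,d=z["p"],z["d"];m=cams.camera_model(n)
    P=cloud(m,d); ok=d>0
    Q=P[ok]
    i=((1.0-Q[:,0])/.002).astype(int); j=((1.0-Q[:,1])/.002).astype(int)
    k=(i>=0)&(i<400)&(j>=0)&(j<550)&(Q[:,2]<.5)
    np.maximum.at(H,(i[k],j[k]),Q[k,2])
    sel=ok&(P[...,2]>.006)&(P[...,2]<.021)&(np.hypot(P[...,0]-.54,P[...,1]-.47)<.125)
    w=P[sel]; print(n,len(w),w[:,:2].min(0),w[:,:2].max(0),cv2.minEnclosingCircle((w[:,:2]*1000).astype(np.float32)))
    rim=P[ok&(P[...,2]>.013)&(P[...,2]<.020)&(np.hypot(P[...,0]-.54,P[...,1]-.47)<.125)]
    A=np.c_[2*rim[:,:2],np.ones(len(rim))];s=np.linalg.lstsq(A,(rim[:,:2]**2).sum(1),rcond=None)[0]
    print("rim fit",s[:2],np.sqrt(s[2]+s[0]**2+s[1]**2),len(rim))
    for nm,(c0,c1) in {"turq":(.465,.70)}.items():
        w=P[ok&(P[...,2]>.02)&(P[...,2]<.08)&(np.hypot(P[...,0]-c0,P[...,1]-c1)<.07)]; print(nm,cv2.minAreaRect((w[:,:2]*1000).astype(np.float32)))
    w=P[ok&(P[...,2]>.055)&(P[...,2]<.08)&(np.hypot(P[...,0]-.465,P[...,1]-.302)<.06)]; print("mould",len(w),cv2.minAreaRect((w[:,:2]*1000).astype(np.float32)))
    w=P[ok&(P[...,2]>-.005)&(P[...,2]<.005)&(np.hypot(P[...,0]-.47,P[...,1]-.45)<.2)]; print("table z",np.median(w[:,2]))
g=np.uint8(np.clip((H+.02)/.32,0,1)*255)
g=cv2.applyColorMap(g,cv2.COLORMAP_JET); g[H<-.02]=0
for k in range(0,11): # grid every .1 m
    cv2.line(g,(0,k*50),(549,k*50),(255,255,255),1); cv2.line(g,(k*50,0),(k*50,399),(255,255,255),1)
cv2.imwrite("pics/map.png",cv2.resize(g,(800,582),interpolation=cv2.INTER_NEAREST))
E
```

```text
scene 1714 [0.43357705 0.36028924] [0.63452007 0.55863488] ((534.3338012695312, 460.81988525390625), 101.12460327148438)
rim fit [0.5341518 0.4595635] 0.09063255467505063 547
turq ((469.1938781738281, 710.6741943359375), (62.512123107910156, 56.692386627197266), 60.40486526489258)
mould 247 ((465.1224365234375, 301.83941650390625), (61.33120346069336, 55.905250549316406), 55.676544189453125)
table z 0.00019347897030563832
side 1174 [0.43668389 0.38136555] [0.64958404 0.57051625] ((534.786376953125, 471.58843994140625), 119.09086608886719)
rim fit [0.53168341 0.4632364 ] 0.0859335119554675 340
turq ((469.8020935058594, 708.3710327148438), (64.93637084960938, 58.90232849121094), 61.054176330566406)
mould 149 ((459.3351745605469, 303.2134704589844), (61.1486701965332, 50.196502685546875), 63.55810546875)
table z -0.00010248244179855703
```

View pics/map.png

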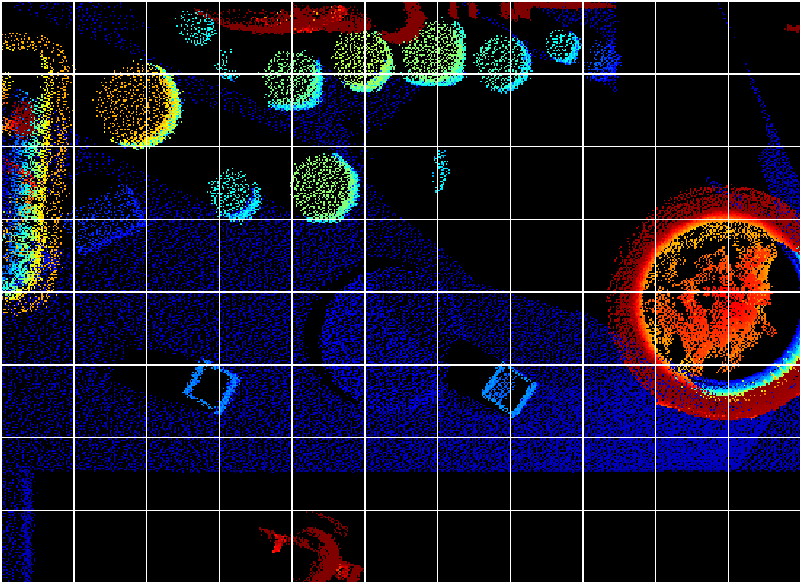

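Call:
move_arm(
  targets=[
    [[5,-8,5],[0,0,0],-1],
    [[5,-15,5],[0,0,0],-1],
    [[10,-15,2],[0,0,0],-1],
  ],
)

```text
clock: 0.48
tcp_pos: [0.3253, 0.4354, 0.2204]
tcp_rot: [[-0.927, 0.375, 0.002], [0.375, 0.927, 0.003], [-0.001, 0.003, -1.0]]
force: [0.9, 1.1, -0.0]
gripper_width: 0.0854
grip_force: 0.0
```

The map shows free worktop left of the plate around (x 0.59, y 0.63). The mould is at (0.465, 0.302) and the plate at (0.533, 0.461). My plan is to make two 90° pitches, laying the mould down once at that free spot. First I yaw and go above the plate.

Call:
move_arm(
  targets=[
    [[5,0,4],[0,0,-10],-1],
    [[10,0,7],[0,0,-20],-1],
    [[15,0,7],[0,0,-30],-1],
    [[18,0,7],[0,0,-40],-1],
    [[18,0,7],[0,0,-51],-1],
    [[18,0,7],[0,0,-61],-1],
    [[18,0,7],[0,0,-71],-1],
    [[18,0,7],[0,0,-81],-1],
    [[18,0,7],[0,0,-91],-1],
    [[18,0,7],[0,0,-101.7],-1],
    [[18,0,7],[0,0,-101.7],-1],
    [[18,0,7],[0,0,-101.7],-1],
  ],
)

```text
clock: 1.98
tcp_pos: [0.5053, 0.4363, 0.2882]
tcp_rot: [[0.554, 0.832, -0.0], [0.832, -0.554, -0.0], [-0.0, -0.0, -1.0]]
force: [-0.1, 0.9, -0.0]
gripper_width: 0.0857
grip_force: 0.0
```

```bash
cat >> h.py <<'E'
from scipy.spatial.transform import Rotation as Ro
def target(head,tilt,yaz):
    a,t,b=np.radians([head,tilt,yaz]); z=np.array([np.cos(a)*np.sin(t),np.sin(a)*np.sin(t),-np.cos(t)])
    y=np.array([np.cos(b),np.sin(b),0]); return np.c_[np.cross(y,z),y,z]
def delta(pos,R):
    s=manip.get_state(); rv=np.degrees(Ro.from_matrix(R@np.array(s["tcp_rot"]).T).as_rotvec())
    print("q",np.round(s["qpos"],1),"tcp",np.round(s["tcp_pos"],4),"F",np.round(s["force"],1)); print("shift cm",np.round((np.array(pos)-s["tcp_pos"])*100,2),"rot",rv.round(1),np.linalg.norm(rv).round(1))
E
python3 - <<'E'
from h import *
R=target(236.3,55,-33.7); print(R.round(3)); delta([.504,.3606,.0853],R)
E
```

```text
[[ 0.318  0.832 -0.455]
 [ 0.477 -0.555 -0.681]
 [-0.819  0.    -0.574]]
q [39.8 23.1 82.4  0.  74.5 73.4] tcp [0.5053 0.4363 0.2882] F [-0.1  0.9 -0. ]
shift cm [ -0.13  -7.57 -20.29] rot [-45.8  30.5  -0. ] 55.0
```

```bash
python3 - <<'E'
from h import *
m,p,d=shot("wrist"); P=cloud(m,d); ok=d>0
cv2.imwrite("pics/wrist1.png",p)
w=P[ok&(P[...,2]>.060)&(P[...,2]<.074)&(np.hypot(P[...,0]-.465,P[...,1]-.302)<.055)]
print(len(w)); 
if len(w): print(cv2.minAreaRect((w[:,:2]*1000).astype(np.float32)))
rim=P[ok&(P[...,2]>.013)&(P[...,2]<.020)&(np.hypot(P[...,0]-.534,P[...,1]-.461)<.115)]
print(len(rim), cv2.minEnclosingCircle((rim[:,:2]*1000).astype(np.float32)))
E
```

```text
578
((465.3079833984375, 303.5746154785156), (55.53239440917969, 54.8082160949707), 55.46794128417969)
5010 ((533.1244506835938, 460.2200622558594), 100.33250427246094)
```

Call:
move_arm(
  targets=[
    [[0,-0.5,-1],[-8.3,5.5,0],-1],
    [[0,-2,-4],[-16.6,11.1,0],-1],
    [[0,-3.5,-8],[-25,16.6,0],-1],
    [[0,-5,-11],[-33.3,22.2,0],-1],
    [[0,-6,-14],[-41.6,27.7,0],-1],
    [[-0.1,-7.6,-17],[-45.8,30.5,0],-1],
    [[-0.1,-7.6,-20.3],[-45.8,30.5,0],-1],
    [[-0.1,-7.6,-20.3],[-45.8,30.5,0],-1],
  ],
)

```text
clock: 3.02
tcp_pos: [0.503, 0.3591, 0.0823]
tcp_rot: [[0.315, 0.832, -0.457], [0.473, -0.555, -0.684], [-0.823, -0.0, -0.568]]
force: [-0.5, 0.2, -0.9]
gripper_width: 0.0853
grip_force: 0.0
```

```bash
python3 - <<'E'
from h import *
delta([.4541,.2856,.0222],target(236.3,55,-33.7))
m,p,d=shot("wrist"); cv2.imwrite("pics/wrist2.png",p)
P=cloud(m,d); ok=d>0
w=P[ok&(P[...,2]>.060)&(P[...,2]<.074)&(np.hypot(P[...,0]-.465,P[...,1]-.302)<.055)]
print(len(w)); 
if len(w): print(cv2.minAreaRect((w[:,:2]*1000).astype(np.float32)))
E
```

```text
q [ 41.1  61.9  57.1 -13.7 114.7  75.4] tcp [0.503  0.3591 0.0823] F [-0.5  0.2 -0.9]
shift cm [-4.89 -7.35 -6.01] rot [ 0.3 -0.2  0. ] 0.4
1475
((466.6507568359375, 304.2264404296875), (55.73015594482422, 55.9304084777832), 56.31494140625)
```

View pics/wrist2.png

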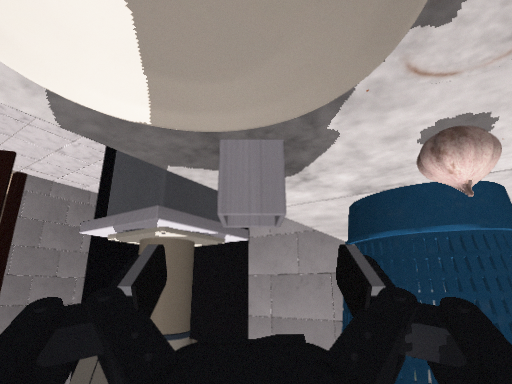

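The wrist picture (camera upside down) shows the mould centred between the fingers at (252,180). The plate is at the top, the garlic at (460,155) to the right and the bucket beyond it. I check where the garlic stands before going in.

```bash
python3 - <<'E'
from h import *
m,p,d=shot("wrist"); P=cloud(m,d)
w=P[130:180,425:495][d[130:180,425:495]>0]; w=w[(w[:,2]>.01)]; print(w.min(0),w.max(0),np.median(w,0))
E
```

```text
[0.60452834 0.23778747 0.01027638] [0.65593596 0.27489365 0.04903179] [0.62935443 0.26438801 0.03265503]
```

Call:
move_arm(
  targets=[
    [[-1,-1.5,-1.3],[0,0,0],-1],
    [[-2,-3,-2.6],[0,0,0],-1],
    [[-3,-4.5,-3.9],[0,0,0],-1],
    [[-4,-6,-5.1],[0,0,0],-1],
    [[-4.9,-7.3,-6.2],[0,0,0],-1],
    [[-4.9,-7.3,-6.2],[0,0,0],-1],
    [[-4.9,-7.3,-6.2],[0,0,0],-1],
  ],
)

```text
clock: 4.0
tcp_pos: [0.4568, 0.2887, 0.0252]
tcp_rot: [[0.323, 0.831, -0.452], [0.477, -0.556, -0.681], [-0.817, 0.004, -0.576]]
force: [0.4, 0.2, 0.6]
gripper_width: 0.0857
grip_force: 0.0
```

Call:
move_arm(
  targets=[
    [[0,0,0],[0,0,0],1],
    [[0,0,0],[0,0,0],1],
    [[0,0,0],[0,0,0],1],
    [[0,0,0],[0,0,0],1],
    [[0,0,0],[0,0,0],1],
    [[0,0,0],[0,0,0],1],
  ],
  newtons=45,
)

```text
clock: 4.75
tcp_pos: [0.4559, 0.2881, 0.0241]
tcp_rot: [[0.321, 0.831, -0.453], [0.476, -0.556, -0.682], [-0.819, 0.003, -0.574]]
force: [1.8, 4.5, 5.2]
gripper_width: 0.0548
grip_force: 48.6
```

```bash
python3 - <<'E'
from h import *
delta([.55,.55,.2],target(236.3,55,-33.7))
s=manip.get_state(); print(s["gripper_width"],s["grip_force"])
m,p,d=shot("wrist"); cv2.imwrite("pics/w3.png",p); cv2.imwrite("pics/w3s.png",shot("side")[1])
E
```

```text
q [ 39.5  59.7  71.6 -14.  102.1  77.4] tcp [0.4559 0.2881 0.0241] F [1.8 4.5 5.2]
shift cm [ 9.41 26.19 17.59] rot [0.1 0.2 0.1] 0.2
0.05478736499834804 48.63557159900665
```

The grip closed at 54.8 mm. With this grip the fingertips would come within 3 mm of the worktop once the mould is lying, so I re-grip 6 mm further back.

Call:
move_arm(
  targets=[
    [[0,0,0],[0,0,0],-0.8],
    [[0,0,0],[0,0,0],-0.8],
    [[0.3,0.4,0.35],[0,0,0],-0.8],
    [[0.3,0.4,0.35],[0,0,0],-0.8],
    [[0.3,0.4,0.35],[0,0,0],1],
    [[0.3,0.4,0.35],[0,0,0],1],
    [[0.3,0.4,0.35],[0,0,0],1],
    [[0.3,0.4,0.35],[0,0,0],1],
    [[0.3,0.4,0.35],[0,0,0],1],
    [[0.3,0.4,0.35],[0,0,0],1],
    [[0.3,0.4,0.35],[0,0,0],1],
  ],
)

```text
clock: 6.22
tcp_pos: [0.4585, 0.2915, 0.0271]
tcp_rot: [[0.321, 0.831, -0.454], [0.475, -0.556, -0.682], [-0.819, 0.003, -0.573]]
force: [0.5, 2.4, 3.0]
gripper_width: 0.055
grip_force: 48.4
```

Call:
move_arm(
  targets=[
    [[0,0,0.7],[0,0,0],1],
    [[0,0,2],[0,0,0],1],
    [[0,0.5,4],[0,0,0],1],
    [[0,2,6],[0,0,0],1],
    [[0.5,4,8],[0,0,0],1],
    [[1,6.5,10],[0,0,0],1],
    [[1.5,9,12],[0,0,0],1],
    [[2.5,11.5,13],[2.5,-1.7,0],1],
    [[3.5,14,14],[7.5,-5,0],1],
    [[4.5,16.5,14],[13.3,-8.9,0],1],
    [[5.5,19,14],[20,-13.3,0],1],
    [[6.5,21.5,14],[26.6,-17.8,0],1],
    [[7.5,23.5,14],[33.3,-22.2,0],1],
    [[8.5,25.5,14],[40,-26.6,0],1],
    [[9.5,27.5,14],[46.6,-31.1,0],1],
    [[10.5,29.5,14],[53.3,-35.5,0],1],
    [[11.5,31,14],[60,-40,0],1],
    [[12,32,14],[66.6,-44.4,0],1],
    [[12.5,32.5,14],[72,-48,0],1],
    [[12.5,32.5,14],[74.9,-49.9,0],1],
  ],
)

```text
clock: 8.72
tcp_pos: [0.5818, 0.6153, 0.167]
tcp_rot: [[0.457, 0.831, 0.316], [0.681, -0.556, 0.477], [0.572, -0.002, -0.82]]
force: [0.2, 0.7, -3.1]
gripper_width: 0.0547
grip_force: 48.5
```

```bash
python3 - <<'E'
from h import *
delta([.59,.63,.1],target(56.3,35,-33.7))
s=manip.get_state(); print(s["gripper_width"],s["grip_force"])
m,p,d=shot("side"); cv2.imwrite("pics/s4.png",cv2.resize(p[40:240,140:340],(600,600)))
E
```

```text
q [42.7 32.8 92.3 21.2 22.1 59.2] tcp [0.5818 0.6153 0.167 ] F [ 0.2  0.7 -3.1]
shift cm [ 0.82  1.47 -6.7 ] rot [-0.  -0.2  0.1] 0.2
0.05467726257482101 48.508002161979675
```

View pics/s4.png

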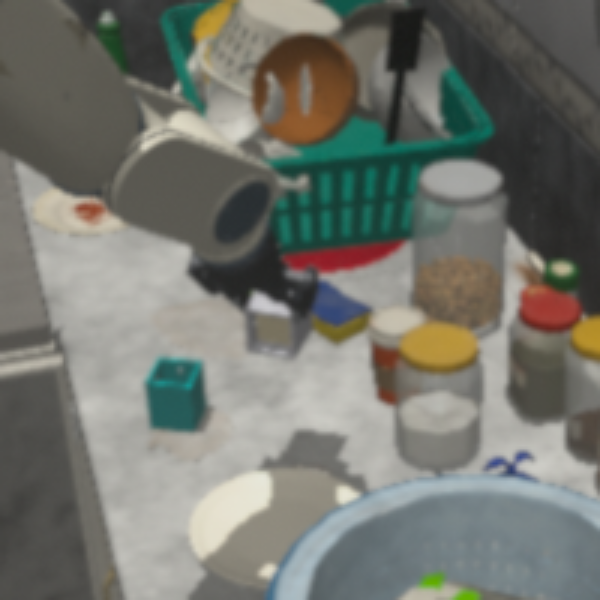

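The crop shows the mould lying in the grip at about (275,325), mouth towards the robot, with the candle in place. Lowering it.

Call:
move_arm(
  targets=[
    [[0,0,-1],[0,0,0],1],
    [[0,0,-3],[0,0,0],1],
    [[0,0,-5.5],[0,0,0],1],
    [[0,0,-8],[0,0,0],1],
    [[0,0,-10.5],[0,0,0],1],
    [[0,0,-12.5],[0,0,0],1],
    [[0,0,-13.8],[0,0,0],1],
    [[0,0,-14.5],[0,0,0],1],
    [[0,0,-14.8],[0,0,0],1],
    [[0,0,-14.8],[0,0,0],1],
    [[0,0,-14.8],[0,0,0],1],
  ],
)

```text
clock: 10.15
tcp_pos: [0.5837, 0.6168, 0.0196]
tcp_rot: [[0.457, 0.831, 0.318], [0.68, -0.557, 0.478], [0.574, -0.002, -0.819]]
force: [-0.9, -0.6, -3.6]
gripper_width: 0.0548
grip_force: 48.4
```

Call:
move_arm(
  targets=[
    [[0,0,-0.2],[0,0,0],1],
    [[0,0,-0.3],[0,0,0],1],
    [[0,0,-0.4],[0,0,0],1],
    [[0,0,-0.4],[0,0,0],1],
  ],
)

```text
clock: 10.65
tcp_pos: [0.5834, 0.6163, 0.0149]
tcp_rot: [[0.457, 0.831, 0.318], [0.68, -0.557, 0.477], [0.573, -0.002, -0.819]]
force: [0.7, 0.0, -3.2]
gripper_width: 0.0546
grip_force: 48.5
```

Call:
move_arm(
  targets=[
    [[0,0,-0.1],[0,0,0],1],
    [[0,0,-0.2],[0,0,0],1],
    [[0,0,-0.2],[0,0,0],1],
  ],
)

```text
clock: 11.02
tcp_pos: [0.5838, 0.6168, 0.0145]
tcp_rot: [[0.456, 0.831, 0.319], [0.679, -0.557, 0.478], [0.575, -0.001, -0.818]]
force: [-4.5, -3.7, 4.7]
gripper_width: 0.055
grip_force: 49.6
```

Call:
move_arm(
  targets=[
    [[0,0,0],[0,0,0],-1],
    [[0,0,0],[0,0,0],-1],
    [[0,0,0],[0,0,0],-1],
    [[-0.5,-0.7,1.2],[0,0,0],-1],
    [[-1.6,-2.4,4.1],[0,0,0],-1],
    [[-3.2,-4.8,8.2],[0,0,0],-1],
    [[-3.2,-4.8,13],[0,0,0],-1],
    [[-1,-2,18],[0,0,0],-1],
    [[1,0,20],[-8,5,0],-1],
    [[3,2,20],[-16,10.6,0],-1],
    [[4,4,20],[-24,16,0],-1],
    [[5,6,20],[-32,21.3,0],-1],
    [[5,8,20],[-40,26.6,0],-1],
    [[5,8,20],[-48,32,0],-1],
    [[5,8,20],[-56,37.3,0],-1],
    [[5,8,20],[-64,42.6,0],-1],
    [[5,8,18],[-72,48,0],-1],
    [[5,8,16],[-74.9,49.9,0],-1],
    [[5,8,14],[-74.9,49.9,0],-1],
    [[5,8,14],[-74.9,49.9,0],-1],
  ],
)

```text
clock: 13.52
tcp_pos: [0.527, 0.5699, 0.1467]
tcp_rot: [[0.331, 0.834, -0.442], [0.491, -0.552, -0.674], [-0.806, 0.006, -0.592]]
force: [0.0, 0.9, -0.2]
gripper_width: 0.0854
grip_force: 0.0
```

```bash
python3 - <<'E'
from h import *
for n in ["wrist","scene"]:
    m,p,d=shot(n); P=cloud(m,d); ok=d>0
    w=P[ok&(P[...,2]>.045)&(P[...,2]<.064)&(np.hypot(P[...,0]-.58,P[...,1]-.61)<.07)]
    print(n,len(w)); 
    if len(w)>10: print(np.median(w[:,2]),cv2.minAreaRect((w[:,:2]*1000).astype(np.float32)))
    cv2.imwrite(f"pics/{n}5.png",p)
delta([.58,.612,.028],target(236.3,55,-33.7))
E
```

```text
wrist 7560
0.05711490000091886 ((576.0165405273438, 606.3780517578125), (58.85186004638672, 55.90338134765625), 56.234596252441406)
scene 186
0.05648227967147096 ((579.0057983398438, 609.3005981445312), (70.03971099853516, 56.34828186035156), 57.67581558227539)
q [ 49.   81.3   5.  -11.2 146.3  76.5] tcp [0.5279 0.5708 0.1497] F [ 0.1 -0.3  0.2]
shift cm [  5.21   4.12 -12.17] rot [-1.2  1.2 -0.2] 1.7
```

View pics/wrist5.png

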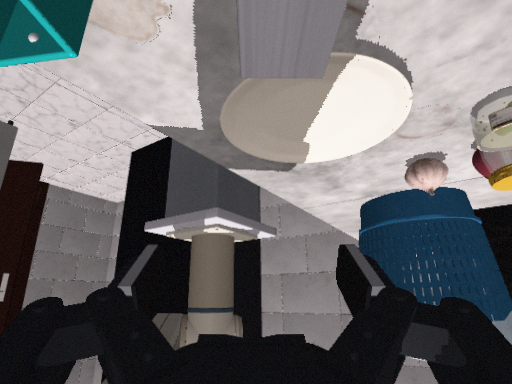

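Joint 3 is at its limit, so 55° of inward tilt is out of reach there. I fit the arm's kinematics from the logged states to find a feasible tilt.

```bash
cat > kin.py <<'E'
from h import *
from scipy.optimize import least_squares
D=[([66.75,24.242,93.386,0,62.372,-1.089],(.236,.579,.195)),([39.8,23.1,82.4,0,74.5,73.4],(.5053,.4363,.2882)),([41.1,61.9,57.1,-13.7,114.7,75.4],(.503,.3591,.0823)),
([39.5,59.7,71.6,-14,102.1,77.4],(.4559,.2881,.0241)),([42.7,32.8,92.3,21.2,22.1,59.2],(.5818,.6153,.167)),([49,81.3,5,-11.2,146.3,76.5],(.5279,.5708,.1497))]
def frames(q,s4=1,s6=1):
    z=lambda a:Ro.from_euler('z',a,degrees=True).as_matrix(); y=lambda a:Ro.from_euler('y',a,degrees=True).as_matrix()
    A=z(q[0]);B=A@y(q[1]);C=B@y(q[2]);Dd=C@z(s4*q[3]);E=Dd@y(q[4]);F=E@z(s6*q[5]);return A,B,C,Dd,E,F
def row(q,**k):
    A,B,C,Dd,E,F=frames(q,**k)
    return np.c_[[0,0,1],A[:,0],B[:,[0,2]],C[:,[0,2]],E[:,[0,2]]]
lo=np.array([-172.04,-51.8,4.93,-75.15,6.16,-145.62]);hi=np.array([172.04,120.97,147.93,255.16,154.13,145.62])
A=np.vstack([row(q) for q,_ in D]);b=np.concatenate([p for _,p in D])
X=np.linalg.lstsq(A,b,rcond=1e-3)[0]
T0=Ro.from_euler('z',0).as_matrix()
def fk(q): return row(q)@X, frames(q)[5]@TF
q,_=D[2]; Rm=np.array([[.315,.832,-.457],[.473,-.555,-.684],[-.823,0,-.568]]); TF=np.round(frames(q)[5].T@Rm)
def ik(pos,R,q0):
    f=lambda q:np.r_[(fk(q)[0]-pos)*100,Ro.from_matrix(fk(q)[1].T@R).as_rotvec()*20]
    r=least_squares(f,np.clip(q0,lo+.1,hi-.1),bounds=(lo,hi)); return r.x,np.abs(r.fun).max()
if __name__=="__main__":
    print("X",X.round(3),"res mm",np.abs(A@X-b).max()*1000); print(TF); print((frames(q)[5]@TF-Rm).round(2).tolist())
    q,_=D[4]; print((frames(q)[5]@TF-np.array([[.457,.831,.316],[.681,-.556,.477],[.572,-.002,-.82]])).round(2).tolist())
    for t in (25,30,35,40,45,50,55):
        R=target(236.3,t,-33.7); z=R[:,2]; c=np.array([.577,.608,.028])
        o=[]
        for back in (0,.10): x,e=ik(c+.018*z-back*z,R,[47,60,40,-11,110,76]); o+= [np.round(x).tolist(),round(e,2)]
        print(t,o)
    for t in (30,35,40,45,50,55,60,65):
        for h in (26,56,86,-60,120):
          R=target(h,t,h-90); z=R[:,2]; c=np.array([.533,.46,.044]);o=[]
          for up in (0,.1): x,e=ik(c+.018*z+[0,0,up],R,[42,33,92,21,22,59]); o+=[np.round(x).tolist(),round(e,2)]
          if max(o[1],o[3])<.2: print("fin",t,h,o)
E
python3 kin.py
```

```text
X [0.325 0.002 0.022 0.559 0.086 0.483 0.013 0.328] res mm 10.930811594894314
[[ 0. -1.  0.]
 [ 1.  0. -0.]
 [ 0. -0.  1.]]
[[0.0, -0.0, 0.0], [0.0, -0.0, 0.0], [0.0, -0.0, -0.0]]
[[0.0, -0.0, 0.0], [-0.0, -0.0, 0.0], [0.0, -0.0, 0.0]]
25 [[48.0, 69.0, 35.0, -4.0, 101.0, 82.0], np.float64(0.0), [48.0, 72.0, 19.0, -4.0, 115.0, 81.0], np.float64(0.0)]
30 [[48.0, 74.0, 27.0, -4.0, 109.0, 81.0], np.float64(0.0), [48.0, 79.0, 5.0, -5.0, 125.0, 80.0], np.float64(0.41)]
35 [[48.0, 79.0, 17.0, -5.0, 118.0, 81.0], np.float64(0.0), [49.0, 79.0, 5.0, -6.0, 125.0, 80.0], np.float64(1.78)]
40 [[48.0, 85.0, 5.0, -7.0, 129.0, 80.0], np.float64(0.13), [49.0, 80.0, 5.0, -7.0, 126.0, 80.0], np.float64(3.13)]
45 [[49.0, 86.0, 5.0, -8.0, 130.0, 79.0], np.float64(1.12), [49.0, 80.0, 5.0, -7.0, 127.0, 79.0], np.float64(4.44)]
50 [[49.0, 86.0, 5.0, -9.0, 132.0, 79.0], np.float64(2.08), [50.0, 81.0, 5.0, -8.0, 127.0, 79.0], np.float64(5.72)]
55 [[49.0, 87.0, 5.0, -10.0, 134.0, 78.0], np.float64(2.99), [50.0, 81.0, 5.0, -10.0, 128.0, 78.0], np.float64(6.95)]
fin 30 56 [[35.0, 37.0, 108.0, 56.0, 12.0, 16.0], 
[... 2247 characters left out ...]
np.float64(0.0), [31.0, 35.0, 122.0, 146.0, 41.0, -76.0], np.float64(0.0)]
fin 60 86 [[20.0, 50.0, 107.0, 99.0, 53.0, -64.0], np.float64(0.0), [20.0, 39.0, 109.0, 92.0, 53.0, -52.0], np.float64(0.0)]
fin 60 120 [[19.0, 56.0, 85.0, 62.0, 74.0, -50.0], np.float64(0.0), [19.0, 47.0, 87.0, 61.0, 77.0, -44.0], np.float64(0.0)]
fin 65 56 [[31.0, 52.0, 120.0, 153.0, 58.0, -86.0], np.float64(0.0), [31.0, 39.0, 123.0, 149.0, 49.0, -80.0], np.float64(0.0)]
fin 65 86 [[19.0, 53.0, 107.0, 102.0, 59.0, -68.0], np.float64(0.0), [19.0, 42.0, 109.0, 97.0, 57.0, -58.0], np.float64(0.0)]
fin 65 120 [[18.0, 58.0, 84.0, 65.0, 78.0, -52.0], np.float64(0.0), [18.0, 50.0, 86.0, 64.0, 80.0, -46.0], np.float64(0.0)]
```

```bash
python3 - <<'E'
from kin import *
RA=target(236.3,30,-33.7); RB=target(236.3,60,146.3)
m0=np.array([np.cos(np.radians(236.3)),np.sin(np.radians(236.3)),0])
print("mouth final",(RB@RA.T@m0).round(3))
q=[48,72,27,-5,110,80]
c=np.array([.577,.608,.028])
for up in (.1,0,.1,.15): x,e=ik(c+.018*RA[:,2]+[0,0,up],RA,q); print("A",up,x.round(),round(e,2))
q=x
c2=np.array([.533,.460,.042])
ax=Ro.from_matrix(RA.T@RB).as_rotvec()
for k in np.linspace(0,1,7):
    yaz=0
    R=target(236.3,30+30*k,-33.7)@Ro.from_euler('z',-(180*k) if 0 else 180*k,degrees=True).as_matrix()
    p=(1-k)*(c+[0,0,.13])+k*(c2+[0,0,.12])+.018*R[:,2]
    q,e=ik(p,R,q); print(k,q.round(),round(e,2),(R@RA.T@m0).round(2))
x,e=ik(c2+.018*RB[:,2],RB,q); print("B",x.round(),round(e,2))
s=manip.get_state();print(np.round(s["qpos"],1),s["tcp_pos"])
delta(c+.018*RA[:,2]+[0,0,.08],RA)
E
```

```text
mouth final [ 0.  0. -1.]
A 0.1 [ 48.  68.  26.  -5. 115.  81.] 0.0
A 0 [ 48.  74.  27.  -4. 109.  81.] 0.0
A 0.1 [ 48.  68.  26.  -5. 115.  81.] 0.0
A 0.15 [ 48.  66.  25.  -5. 119.  81.] 0.0
0.0 [ 48.  67.  26.  -5. 117.  81.] 0.0 [-0.55 -0.83 -0.  ]
0.16666666666666666 [ 48.  67.  26.  -6. 121. 110.] 0.0 [-0.86 -0.51  0.02]
0.3333333333333333 [ 47.  67.  28.  -7. 124. 139.] 0.0 [-0.99 -0.13 -0.1 ]
0.5 [ 48.  82.   5. -23. 146. 146.] 3.72 [-0.92  0.19 -0.35]
0.6666666666666666 [ 49.  86.   5. -48. 154. 146.] 6.94 [-0.68  0.33 -0.65]
0.8333333333333333 [ 50.  89.   5. -75. 154. 146.] 12.59 [-0.35  0.26 -0.9 ]
1.0 [ 48.  89.   5. -75. 154. 146.] 18.49 [ 0.  0. -1.]
B [ 48.  98.   5. -75. 154. 146.] 19.14
[ 49.   81.3   5.  -11.2 146.3  76.5] [0.52794468 0.57081554 0.14973567]
q [ 49.   81.3   5.  -11.2 146.3  76.5] tcp [0.5279 0.5708 0.1497] F [ 0.1 -0.3  0.2]
shift cm [ 4.41  2.97 -5.73] rot [ 19.7 -12.6  -0.1] 23.3
```

Call:
move_arm(
  targets=[
    [[0,0,2],[8,-5,0],-1],
    [[0,0,2],[15,-10,0],-1],
    [[0,0,2],[19.7,-12.6,0],-1],
    [[0,0,2],[19.7,-12.6,0],-1],
    [[0,0,2],[19.7,-12.6,0],-1],
  ],
)

```text
clock: 14.25
tcp_pos: [0.5283, 0.5715, 0.1717]
tcp_rot: [[0.479, 0.833, -0.276], [0.722, -0.553, -0.416], [-0.499, 0.0, -0.867]]
force: [-0.2, 0.8, -0.1]
gripper_width: 0.0854
grip_force: 0.0
```

```bash
python3 - <<'E'
from kin import *
RA=target(236.3,30,-33.7)
m,p,d=shot("wrist"); P=cloud(m,d); ok=d>0
w=P[ok&(P[...,2]>.045)&(P[...,2]<.064)&(np.hypot(P[...,0]-.58,P[...,1]-.61)<.07)]
print(len(w),np.median(w[:,2]),cv2.minAreaRect((w[:,:2]*1000).astype(np.float32)))
cv2.imwrite("pics/wrist6.png",p)
delta(np.array([.577,.608,.028])+.018*RA[:,2]+[0,0,.08],RA)
E
```

```text
6590 0.057035345968164855 ((579.590087890625, 611.1112060546875), (68.32666015625, 56.28810119628906), 56.64226531982422)
q [ 48.2  57.9  40.7  -4.4 111.1  81.2] tcp [0.5281 0.5714 0.1702] F [ 0.3  0.3 -0.4]
shift cm [ 4.39  2.91 -7.78] rot [ 0.  -0.  -0.1] 0.1
```

Call:
move_arm(
  targets=[
    [[2,1.5,-2],[0,0,0],-1],
    [[4.65,3.2,-5],[0,0,0],-1],
    [[4.65,3.2,-8],[0,0,0],-1],
    [[4.65,3.2,-11],[0,0,0],-1],
    [[4.65,3.2,-13.5],[0,0,0],-1],
    [[4.65,3.2,-15],[0,0,0],-1],
    [[4.65,3.2,-15.7],[0,0,0],-1],
    [[4.65,3.2,-15.7],[0,0,0],-1],
    [[4.65,3.2,-15.7],[0,0,0],-1],
  ],
)

```text
clock: 15.42
tcp_pos: [0.5748, 0.6035, 0.0151]
tcp_rot: [[0.48, 0.833, -0.275], [0.723, -0.553, -0.415], [-0.498, 0.0, -0.867]]
force: [-0.3, -0.2, 0.7]
gripper_width: 0.0854
grip_force: 0.0
```

Call:
move_arm(
  targets=[
    [[0,0,0],[0,0,0],1],
    [[0,0,0],[0,0,0],1],
    [[0,0,0],[0,0,0],1],
    [[0,0,0],[0,0,0],1],
    [[0,0,0],[0,0,0],1],
    [[0,0,0],[0,0,0],1],
  ],
  newtons=45,
)

```text
clock: 16.18
tcp_pos: [0.5746, 0.6036, 0.0145]
tcp_rot: [[0.479, 0.833, -0.276], [0.723, -0.553, -0.415], [-0.498, -0.0, -0.867]]
force: [1.4, 3.2, 5.5]
gripper_width: 0.0547
grip_force: 48.7
```

```bash
python3 - <<'E'
from kin import *
RA=target(236.3,30,-33.7); s=manip.get_state(); p0=np.array(s["tcp_pos"]); R0=np.array(s["tcp_rot"])
print(p0,s["gripper_width"],s["grip_force"],np.round(s["qpos"],1),np.round(s["force"],1))
rel=R0.T@(np.array([.5796,.6111,.028])-p0)   # mould centre in tool frame
RB=target(236.3,60,146.3); c2=np.array([.533,.460,.034+.008]); pB=c2-RB@rel
print("final TCP",pB,"shift",((pB-p0)*100).round(2))
q=s["qpos"]
# rows: rot vectors for path
N=20
for i in range(1,N+1):
    k=i/N
    R=target(236.3,30+30*k,-33.7)@Ro.from_euler('z',-180*k,degrees=True).as_matrix()
    c=(1-k)*np.array([.58,.611,.028+.13])+k*(c2+[0,0,.12])
    p=c-R@rel; q,e=ik(p,R,q)
    rv=np.degrees(Ro.from_matrix(R@R0.T).as_rotvec())
    print(i,((p-p0)*100).round(1),rv.round(1),q.round().astype(int),round(e,2))
x,e=ik(pB,RB,q);print(x.round(),e)
E
```

```text
[0.57455132 0.60361031 0.01450342] 0.05465122860187933 48.670390248298645 [ 47.4  73.   28.1  -4.7 108.4  80.7] [1.4 3.2 5.5]
final TCP [0.5255755  0.44875123 0.03293995] shift [ -4.9  -15.49   1.84]
1 [-0.2 -0.8 13. ] [1.2 4.7 7.6] [ 48  68  24  -5 119  71] 0.0
2 [-0.4 -1.6 13.1] [ 2.6  9.5 15.2] [ 48  68  24  -5 120  62] 0.0
3 [-0.7 -2.4 13.1] [ 4.2 14.5 22.7] [ 48  68  25  -6 121  53] 0.0
4 [-0.9 -3.2 13.2] [ 5.9 19.6 30.1] [ 47  68  25  -6 122  43] 0.0
5 [-1.2 -4.  13.2] [ 7.8 24.8 37.3] [ 47  68  26  -7 123  34] 0.0
6 [-1.4 -4.7 13.3] [ 9.9 30.1 44.4] [ 47  68  26  -7 124  25] 0.0
7 [-1.6 -5.5 13.3] [12.2 35.5 51.4] [ 47  68  27  -7 125  16] 0.0
8 [-1.9 -6.3 13.3] [14.7 41.  58.3] [ 47  68  27  -8 126   6] 0.0
9 [-2.1 -7.1 13.4] [17.5 46.6 64.9] [ 47  68  28  -8 127  -3] 0.0
10 [-2.4 -7.8 13.4] [20.5 52.2 71.5] [ 47  68  28  -9 128 -12] 0.0
11 [-2.6 -8.6 13.4] [23.8 57.9 77.9] [ 46  68  29  -9 128 -22] 0.0
12 [-2.8 -9.4 13.5] [27.4 63.5 84.1] [ 46  68  30 -10 129 -31] 0.0
13 [ -3.1 -10.1  13.5] [31.3 69.2 90.2] [ 46  68  30 -10 130 -40] 0.0
14 [ -3.3 -10.9  13.6] [35.6 74.8 96.1] [ 46  68  31 -11 131 -50] 0.0
15 [ -3.6 -11.7  13.6] [ 40.2  80.3 101.8] [ 46  68  32 -11 131 -59] 0.0
16 [ -3.9 -12.4  13.6] [ 45.3  85.8 107.4] [ 46  68  33 -12 132 -68] 0.0
17 [ -4.1 -13.2  13.7] [ 50.8  91.1 112.7] [ 45  68  34 -12 132 -77] 0.0
18 [ -4.4 -14.   13.7] [ 56.8  96.3 117.8] [ 45  68  34 -13 133 -87] 0.0
19 [ -4.6 -14.7  13.8] [ 63.3 101.2 122.7] [ 45  68  35 -13 134 -96] 0.0
20 [ -4.9 -15.5  13.8] [ 70.4 105.8 127.3] [  45   68   36  -14  134 -105] 0.0
[  45.   77.   33.  -13.  129. -104.] 8.918246892226197e-15
```

Call:
move_arm(
  targets=[
    [[0,0,0.6],[0,0,0],1],
    [[0,0,1.8],[0,0,0],1],
    [[0,0,3.6],[0,0,0],1],
    [[0,0,5.6],[0,0,0],1],
    [[0,0,7.6],[0,0,0],1],
    [[0,0,9.6],[0,0,0],1],
    [[0,0,11.4],[0,0,0],1],
    [[0,0,12.6],[0,0,0],1],
    [[0,0,13],[0,0,0],1],
  ],
)

```text
clock: 17.3
tcp_pos: [0.5744, 0.6031, 0.1444]
tcp_rot: [[0.479, 0.833, -0.276], [0.722, -0.553, -0.416], [-0.499, -0.0, -0.867]]
force: [-0.2, -0.2, -2.9]
gripper_width: 0.0543
grip_force: 48.1
```

Call:
move_arm(
  targets=[
    [[-0.2,-0.8,0],[1.2,4.7,7.6],1],
    [[-0.4,-1.6,0.1],[2.6,9.5,15.2],1],
    [[-0.7,-2.4,0.1],[4.2,14.5,22.7],1],
    [[-0.9,-3.2,0.2],[5.9,19.6,30.1],1],
    [[-1.2,-4,0.2],[7.8,24.8,37.3],1],
    [[-1.4,-4.7,0.3],[9.9,30.1,44.4],1],
    [[-1.6,-5.5,0.3],[12.2,35.5,51.4],1],
    [[-1.9,-6.3,0.3],[14.7,41,58.3],1],
    [[-2.1,-7.1,0.4],[17.5,46.6,64.9],1],
    [[-2.4,-7.8,0.4],[20.5,52.2,71.5],1],
    [[-2.6,-8.6,0.4],[23.8,57.9,77.9],1],
    [[-2.8,-9.4,0.5],[27.4,63.5,84.1],1],
    [[-3.1,-10.1,0.5],[31.3,69.2,90.2],1],
    [[-3.3,-10.9,0.6],[35.6,74.8,96.1],1],
    [[-3.6,-11.7,0.6],[40.2,80.3,101.8],1],
    [[-3.9,-12.4,0.6],[45.3,85.8,107.4],1],
    [[-4.1,-13.2,0.7],[50.8,91.1,112.7],1],
    [[-4.4,-14,0.7],[56.8,96.3,117.8],1],
    [[-4.6,-14.7,0.8],[63.3,101.2,122.7],1],
    [[-4.9,-15.5,0.8],[70.4,105.8,127.3],1],
  ],
)

```text
clock: 19.8
tcp_pos: [0.5251, 0.4476, 0.1504]
tcp_rot: [[-0.273, -0.833, -0.48], [-0.419, 0.553, -0.72], [0.866, 0.005, -0.501]]
force: [-0.1, -0.6, -3.4]
gripper_width: 0.0547
grip_force: 48.2
```

```bash
python3 - <<'E'
from kin import *
delta([.5256,.4488,.0329],target(236.3,60,146.3))
s=manip.get_state(); print(s["clock"],s["gripper_width"],s["grip_force"])
m,p,d=shot("scene"); cv2.imwrite("pics/s7.png",cv2.resize(p[110:310,130:330],(600,600)))
E
```

```text
q [  44.4   68.7   35.9  -14.3  133.9 -106.3] tcp [0.5251 0.4476 0.1504] F [-0.1 -0.6 -3.4]
shift cm [  0.05   0.12 -11.75] rot [-0.2 -0.2 -0.1] 0.3
19.8 0.05467486945409102 48.244401812553406
```

View pics/s7.png

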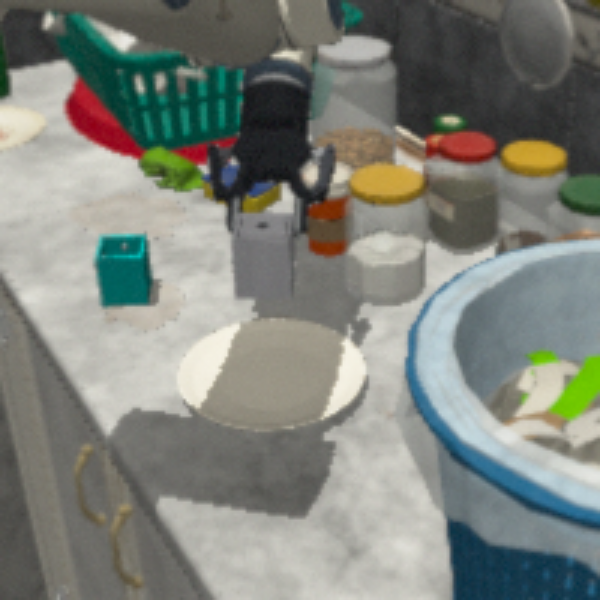

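The crop shows the mould upside down at about (263,255), base up, held above the plate. Lowering it.

Call:
move_arm(
  targets=[
    [[0,0.1,-1],[0,0,0],1],
    [[0,0.1,-2.8],[0,0,0],1],
    [[0,0.1,-4.8],[0,0,0],1],
    [[0,0.1,-6.8],[0,0,0],1],
    [[0,0.1,-8.6],[0,0,0],1],
    [[0,0.1,-9.8],[0,0,0],1],
    [[0,0.1,-10.6],[0,0,0],1],
    [[0,0.1,-11],[0,0,0],1],
    [[0,0.1,-11.3],[0,0,0],1],
    [[0,0.1,-11.3],[0,0,0],1],
    [[0,0.1,-11.3],[0,0,0],1],
  ],
)

```text
clock: 21.22
tcp_pos: [0.5254, 0.449, 0.0389]
tcp_rot: [[-0.279, -0.832, -0.48], [-0.417, 0.555, -0.72], [0.865, -0.0, -0.502]]
force: [0.6, 1.6, -2.7]
gripper_width: 0.0544
grip_force: 48.2
```

Call:
move_arm(
  targets=[
    [[0,0,-0.1],[0,0,0],1],
    [[0,0,-0.2],[0,0,0],1],
    [[0,0,-0.3],[0,0,0],1],
    [[0,0,-0.3],[0,0,0],1],
  ],
)

```text
clock: 21.72
tcp_pos: [0.5251, 0.4488, 0.0351]
tcp_rot: [[-0.278, -0.832, -0.48], [-0.417, 0.555, -0.72], [0.865, -0.0, -0.501]]
force: [-0.3, 0.3, -3.9]
gripper_width: 0.0542
grip_force: 48.2
```

Call:
move_arm(
  targets=[
    [[0,0,-0.1],[0,0,0],1],
    [[0,0,-0.2],[0,0,0],1],
    [[0,0,-0.2],[0,0,0],1],
  ],
)

```text
clock: 22.1
tcp_pos: [0.5251, 0.4488, 0.0332]
tcp_rot: [[-0.278, -0.832, -0.48], [-0.417, 0.555, -0.72], [0.865, -0.0, -0.501]]
force: [0.1, 0.5, -3.7]
gripper_width: 0.0547
grip_force: 48.2
```

Call:
move_arm(
  targets=[
    [[0,0,-0.1],[0,0,0],1],
    [[0,0,-0.1],[0,0,0],1],
  ],
)

```text
clock: 22.35
tcp_pos: [0.5253, 0.4489, 0.0326]
tcp_rot: [[-0.279, -0.832, -0.48], [-0.417, 0.555, -0.72], [0.865, -0.0, -0.502]]
force: [0.7, 0.9, -1.7]
gripper_width: 0.0544
grip_force: 48.3
```

Call:
move_arm(
  targets=[
    [[0,0,-0.1],[0,0,0],1],
    [[0,0,-0.1],[0,0,0],1],
  ],
)

```text
clock: 22.6
tcp_pos: [0.5255, 0.4492, 0.0323]
tcp_rot: [[-0.279, -0.832, -0.48], [-0.417, 0.555, -0.72], [0.865, -0.001, -0.502]]
force: [1.8, 2.7, 3.9]
gripper_width: 0.0546
grip_force: 48.8
```

Call:
move_arm(
  targets=[
    [[0,0,0],[0,0,0],-1],
    [[0,0,0],[0,0,0],-1],
    [[0,0,0],[0,0,0],-1],
    [[0,0,0],[0,0,0],-1],
    [[1,1.5,1],[0,0,0],-1],
    [[2.4,3.6,2.5],[0,0,0],-1],
    [[3.8,5.7,4],[0,0,0],-1],
    [[4.8,7.2,6],[0,0,0],-1],
    [[4.8,7.2,10],[0,0,0],-1],
    [[4.8,7.2,14],[7,-4.6,0],-1],
    [[4,6,16],[15,-10,0],-1],
    [[3,5,16],[23,-15.3,0],-1],
    [[2,4,16],[31,-20.6,0],-1],
    [[1,2,16],[39,-26,0],1],
    [[0.8,1.2,16],[47,-31.3,0],1],
    [[0.8,1.2,15],[49.9,-33.3,0],1],
    [[0.8,1.2,14],[49.9,-33.3,0],1],
    [[0.8,1.2,13],[49.9,-33.3,0],1],
  ],
)

```text
clock: 24.85
tcp_pos: [0.5332, 0.4612, 0.1618]
tcp_rot: [[-0.555, -0.832, 0.002], [-0.832, 0.555, 0.002], [-0.002, -0.001, -1.0]]
force: [0.4, 0.8, 0.2]
gripper_width: -0.0002
grip_force: 0.0
```

```bash
python3 - <<'E'
from h import *
Z=np.array
for n in ["wrist","scene"]:
    m,p,d=shot(n); P=cloud(m,d); ok=d>0
    w=P[ok&(P[...,2]>.066)&(P[...,2]<.083)&(np.hypot(P[...,0]-.533,P[...,1]-.460)<.05)]
    print(n,len(w)); 
    if len(w)>10: print(np.median(w[:,2]),cv2.minAreaRect((w[:,:2]*1000).astype(np.float32)))
    rim=P[ok&(P[...,2]>.013)&(P[...,2]<.020)&(np.hypot(P[...,0]-.534,P[...,1]-.461)<.125)]
    if len(rim): print("plate",cv2.minEnclosingCircle((rim[:,:2]*1000).astype(np.float32)))
    if n=="scene": cv2.imwrite("pics/s8.png",cv2.resize(p[150:310,150:310],(600,600)))
delta([.533,.46,.09],target(236.3,0,146.3))
E
```

```text
wrist 3475
0.07702152654171984 ((532.5450439453125, 460.947509765625), (56.594154357910156, 55.964752197265625), 56.14091110229492)
plate ((534.5825805664062, 460.44091796875), 99.88224792480469)
scene 238
0.0757671833370972 ((532.4783325195312, 460.00457763671875), (59.925880432128906, 57.15825653076172), 57.98180389404297)
plate ((534.14892578125, 460.0084228515625), 101.02702331542969)
q [  39.9   33.    83.8    0.    63.3 -106.4] tcp [0.5326 0.4609 0.1595] F [ 0.8 -0.  -0.8]
shift cm [ 0.04 -0.09 -6.95] rot [ 0.  -0.1  0. ] 0.1
```

View pics/s8.png

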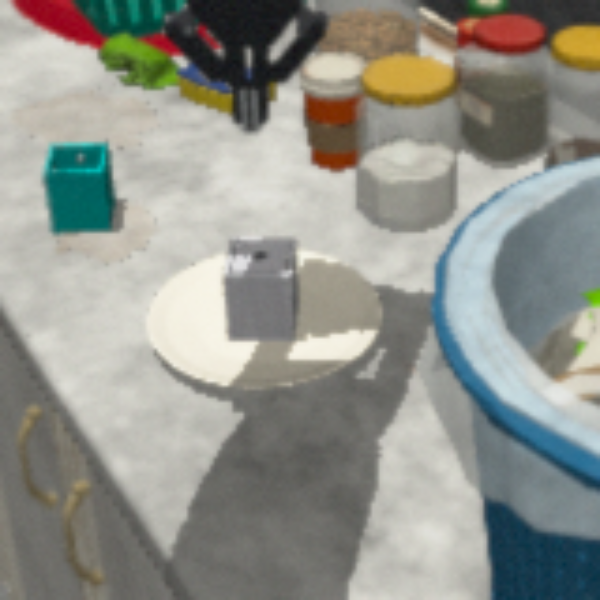

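The crop shows the mould standing mouth down in the middle of the plate at about (262,290), free of the shut fingers. Now the tapping.

Call:
move_arm(
  targets=[
    [[0,0,-2],[0,0,0],1],
    [[0,0,-4.5],[0,0,0],1],
    [[0,0,-6.5],[0,0,0],1],
    [[0,0,-7.5],[0,0,0],1],
    [[0,0,-8],[0,0,0],1],
    [[0,0,-8],[0,0,0],1],
    [[0,0,-8.2],[0,0,0],1],
    [[0,0,-8.2],[0,0,0],1],
  ],
)

```text
clock: 25.95
tcp_pos: [0.5334, 0.461, 0.0798]
tcp_rot: [[-0.555, -0.832, 0.002], [-0.832, 0.555, 0.002], [-0.002, -0.0, -1.0]]
force: [-0.1, -0.6, 0.7]
gripper_width: -0.0
grip_force: 0.0
```

Call:
move_arm(
  targets=[
    [[0,0,-0.2],[0,0,0],1],
    [[0,0,-0.3],[0,0,0],1],
    [[0,0,-0.4],[0,0,0],1],
    [[0,0,-0.4],[0,0,0],1],
  ],
)

```text
clock: 26.45
tcp_pos: [0.5331, 0.4608, 0.0752]
tcp_rot: [[-0.555, -0.832, 0.001], [-0.832, 0.555, 0.001], [-0.001, -0.0, -1.0]]
force: [-0.9, -0.8, 0.3]
gripper_width: -0.0
grip_force: 0.0
```

Call:
move_arm(
  targets=[
    [[0,0,-0.15],[0,0,0],1],
    [[0,0,-0.3],[0,0,0],1],
    [[0,0,-0.3],[0,0,0],1],
  ],
)

```text
clock: 26.82
tcp_pos: [0.5331, 0.4608, 0.0721]
tcp_rot: [[-0.555, -0.832, 0.001], [-0.832, 0.555, 0.001], [-0.001, -0.0, -1.0]]
force: [0.3, -0.3, 0.0]
gripper_width: 0.0
grip_force: 0.0
```

Call:
move_arm(
  targets=[
    [[0,0,-0.1],[0,0,0],1],
    [[0,0,-0.2],[0,0,0],1],
    [[0,0,-0.2],[0,0,0],1],
  ],
)

```text
clock: 27.2
tcp_pos: [0.5331, 0.4608, 0.0702]
tcp_rot: [[-0.555, -0.832, 0.001], [-0.832, 0.555, 0.001], [-0.001, -0.0, -1.0]]
force: [-0.6, 0.1, 0.6]
gripper_width: -0.0001
grip_force: 0.0
```

Call:
move_arm(
  targets=[
    [[0,0,-0.1],[0,0,0],1],
    [[0,0,-0.2],[0,0,0],1],
    [[0,0,-0.2],[0,0,0],1],
  ],
)

```text
clock: 27.58
tcp_pos: [0.5331, 0.4608, 0.0682]
tcp_rot: [[-0.555, -0.832, 0.001], [-0.832, 0.555, 0.001], [-0.001, -0.0, -1.0]]
force: [0.4, 0.5, -0.3]
gripper_width: 0.0003
grip_force: 0.0
```

```bash
python3 - <<'E'
from h import *
print([np.round(manip.get_state()["force"],2).tolist()])
m,p,d=shot("wrist"); cv2.imwrite("pics/w9.png",p)
E
```

```text
[[0.39, 0.5, -0.26]]
```

View pics/w9.png

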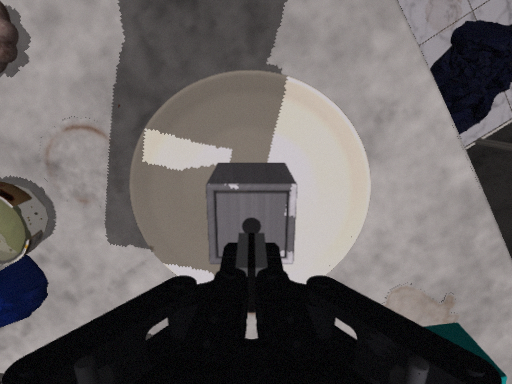

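The wrist view shows the base with a dark spot at (252,225) and the fingertips at about (252,250). There is no contact force yet, so I check the real tip position against the base.

```bash
python3 - <<'E'
from h import *
s=manip.get_state(); m,p,d=shot("wrist")
P=cloud(m,d)
for u,v in [(252,225),(225,215),(280,215),(252,205),(220,250),(284,250),(240,250),(262,250),(252,238),(245,246),(258,246),(240,262),(262,262),(212,190),(292,190)]: print(u,v,P[v,u].round(4))
f=192/np.tan(np.radians(m["vertical_fov"])/2); c=np.array(m["rotation"]).T@(np.array(s["tcp_pos"])-m["position"]); sl=np.array([c[0],-c[1]])/-c[2]; sl*=1+m["k1"]*sl@sl
print("tcp px",sl*f+[m["cx"],m["cy"]], "depth",-c[2], d[240:264:4,252],d[240:264:4,240])
E
```

```text
252 225 [0.532  0.4605 0.0765]
225 215 [0.5424 0.4454 0.0763]
280 215 [0.5135 0.4643 0.0773]
252 205 [0.5243 0.449  0.0773]
220 250 [0.5588 0.4632 0.0775]
284 250 [0.5243 0.4866 0.077 ]
240 250 [0.5311 0.449  0.1284]
262 250 [0.5226 0.4543 0.129 ]
252 238 [0.5267 0.4523 0.1153]
245 246 [0.5292 0.4501 0.1247]
258 246 [0.524  0.4533 0.1252]
240 262 [0.5306 0.449  0.1395]
262 262 [0.5229 0.454  0.1396]
212 190 [0.5392 0.4274 0.0773]
292 190 [0.4987 0.4544 0.0775]
tcp px [250.76144261 221.37530448] depth 0.19494308385347592 [0.14304423 0.13876912 0.13500245 0.13105042 0.1269584  0.12499508] [0.14414123 0.         0.13621025 0.13067958 0.12772363 0.12452345]
```

```bash
python3 - <<'E'
from h import *
m,p,d=shot("wrist"); P=cloud(m,d)
for v in range(212,250,2): print(v,d[v,236:270:4].round(3), P[v,252].round(4),p[v,252])
cv2.imwrite("pics/w10.png",cv2.resize(p[160:280,190:310],(600,600),interpolation=cv2.INTER_CUBIC))
E
```

```text
212 [0.182 0.184 0.183 0.183 0.184 0.184 0.185 0.184 0.182] [0.527  0.453  0.0769] [109 103 107]
214 [0.184 0.183 0.184 0.184 0.182 0.184 0.184 0.185 0.184] [0.5274 0.4536 0.0786] [111 101 109]
216 [0.184 0.184 0.183 0.184 0.185 0.184 0.185 0.185 0.184] [0.5286 0.4554 0.0765] [105  99 103]
218 [0.185 0.184 0.186 0.185 0.186 0.185 0.184 0.183 0.185] [0.5294 0.4567 0.0761] [33 30 33]
220 [0.186 0.184 0.    0.185 0.185 0.185 0.185 0.185 0.185] [0.5299 0.4574 0.0773] [29 27 28]
222 [0.185 0.185 0.186 0.185 0.185 0.186 0.186 0.185 0.186] [0.5306 0.4584 0.0775] [30 31 33]
224 [0.186 0.185 0.185 0.187 0.185 0.186 0.185 0.186 0.186] [0.5313 0.4593 0.0781] [32 31 35]
226 [0.186 0.186 0.186 0.185 0.187 0.187 0.186 0.186 0.186] [0.5323 0.4609 0.077 ] [32 30 31]
228 [0.187 0.187 0.186 0.186 0.186 0.186 0.185 0.187 0.187] [0.5328 0.4617 0.0779] [29 31 30]
230 [0.186 0.187 0.188 0.186 0.187 0.187 0.187 0.187 0.187] [0.5337 0.4631 0.0773] [32 28 29]
232 [0.187 0.188 0.188 0.188 0.188 0.188 0.187 0.188 0.188] [0.5347 0.4645 0.0767] [22 22 21]
234 [0.188 0.151 0.149 0.15  0.15  0.15  0.151 0.15  0.189] [0.5263 0.4518 0.1121] [9 7 9]
236 [0.188 0.148 0.147 0.149 0.147 0.148 0.149 0.148 0.188] [0.5263 0.4518 0.1144] [10  9 11]
238 [0.188 0.146 0.146 0.147 0.146 0.146 0.146 0.146 0.188] [0.5264 0.4519 0.1165] [ 5  8 10]
240 [0.189 0.144 0.144 0.145 0.144 0.143 0.144 0.144 0.189] [0.5264 0.4519 0.1186] [3 0 3]
242 [0.19  0.142 0.142 0.141 0.141 0.142 0.142 0.141 0.19 ] [0.5263 0.4517 0.1213] [10  5 10]
244 [0.148 0.14  0.14  0.141 0.141 0.14  0.14  0.139 0.149] [0.5268 0.4525 0.1215] [9 6 6]
246 [0.147 0.137 0.138 0.137 0.137 0.138 0.137 0.138 0.146] [0.5264 0.4518 0.1251] [11  8 10]
248 [0.144 0.136 0.135 0.136 0.136 0.136 0.137 0.136 0.144] [0.5265 0.4519 0.1269] [5 7 7]
```

View pics/w10.png

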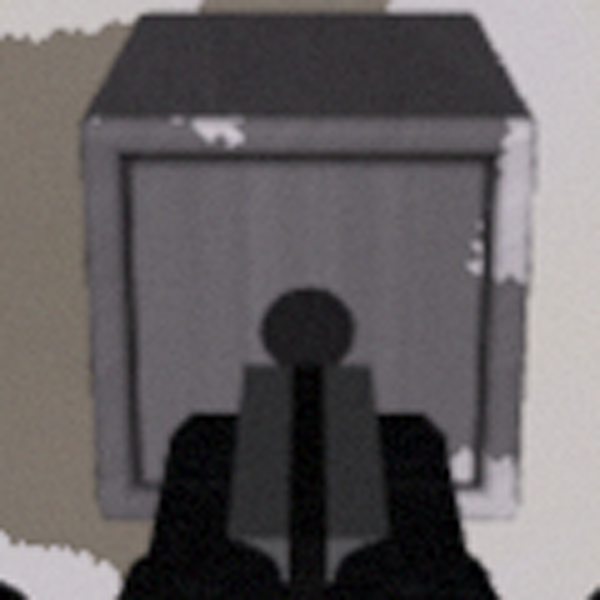

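```bash
python3 - <<'E'
from h import *
m,p,d=shot("scene"); P=cloud(m,d)
def proj(X):
    f=192/np.tan(np.radians(m["vertical_fov"])/2); c=np.array(m["rotation"]).T@(np.array(X)-m["position"]); sl=np.array([c[0],-c[1]])/-c[2]; sl*=1+m["k1"]*sl@sl
    return sl*f+[m["cx"],m["cy"]]
print("earlier tip px", proj([.5326,.4609,.1595]), "in crop", (proj([.5326,.4609,.1595])-150)*3.75)
s=manip.get_state(); a=proj(s["tcp_pos"]).round().astype(int); print("now",a)
w=P[d>0]; r=w[(np.hypot(w[:,0]-.533,w[:,1]-.461)<.02)&(w[:,2]>.085)]; print("lowest of finger pts",np.sort(r[:,2])[:12].round(4))
cv2.imwrite("pics/s11.png",cv2.resize(p[170:260,190:280],(600,600),interpolation=cv2.INTER_CUBIC))
E
```

```text
earlier tip px [217.33933686 194.64451723] in crop [252.52251322 167.41693959]
now [219 220]
lowest of finger pts [0.111  0.1111 0.1118 0.1119 0.1119 0.1121 0.1125 0.1129 0.113  0.1137
 0.114  0.115 ]
```

View pics/s11.png

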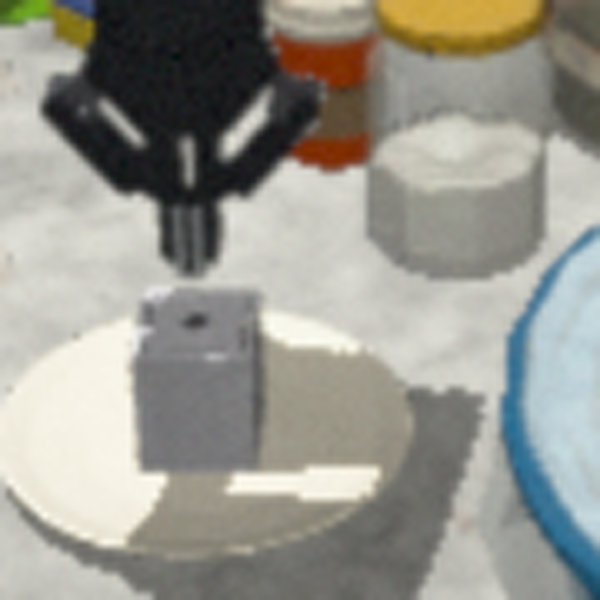

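The picture shows the shut fingertips at (190,270), well above the base, whose centre is at (197,320). By depth the true tip is about 43 mm behind the reported TCP, so I have to go about 33 mm lower before it touches.

Call:
move_arm(
  targets=[
    [[0,0,-0.8],[0,0,0],1],
    [[0,0,-1.8],[0,0,0],1],
    [[0,0,-2.5],[0,0,0],1],
    [[0,0,-2.9],[0,0,0],1],
    [[0,0,-3.1],[0,0,0],1],
    [[0,0,-3.1],[0,0,0],1],
  ],
)

```text
clock: 28.52
tcp_pos: [0.5332, 0.4609, 0.0374]
tcp_rot: [[-0.555, -0.832, 0.001], [-0.832, 0.555, 0.001], [-0.002, -0.0, -1.0]]
force: [0.1, -0.9, 2.2]
gripper_width: -0.0003
grip_force: 0.5
```

Call:
move_arm(
  targets=[
    [[0,0,-0.1],[0,0,0],1],
    [[0,0,-0.2],[0,0,0],1],
    [[0,0,-0.2],[0,0,0],1],
  ],
)

```text
clock: 28.9
tcp_pos: [0.5334, 0.4611, 0.0355]
tcp_rot: [[-0.555, -0.832, 0.002], [-0.832, 0.555, 0.002], [-0.002, -0.0, -1.0]]
force: [-0.2, -0.7, 1.9]
gripper_width: -0.0
grip_force: 0.8
```

Call:
move_arm(
  targets=[
    [[0,0,-0.1],[0,0,0],1],
    [[0,0,-0.2],[0,0,0],1],
    [[0,0,-0.2],[0,0,0],1],
  ],
)

```text
clock: 29.28
tcp_pos: [0.5334, 0.4611, 0.0334]
tcp_rot: [[-0.555, -0.832, 0.001], [-0.832, 0.555, 0.002], [-0.002, -0.0, -1.0]]
force: [-0.4, -0.6, 3.0]
gripper_width: 0.0001
grip_force: 1.1
```

Call:
move_arm(
  targets=[
    [[0,0,-0.1],[0,0,0],1],
    [[0,0,-0.15],[0,0,0],1],
    [[0,0,-0.15],[0,0,0],1],
  ],
)

```text
clock: 29.65
tcp_pos: [0.5334, 0.4611, 0.0319]
tcp_rot: [[-0.555, -0.832, 0.001], [-0.832, 0.555, 0.002], [-0.002, -0.0, -1.0]]
force: [0.7, 0.8, 2.5]
gripper_width: -0.0001
grip_force: 1.3
```

Call:
move_arm(
  targets=[
    [[0,0,2],[0,0,0],1],
    [[0,0,6],[0,0,0],1],
    [[0,0,11],[0,0,0],1],
    [[0,0,11],[0,0,0],-1],
    [[0,0,11],[0,0,0],-1],
    [[0,0,11],[0,0,0],-1],
    [[0,0,11],[0,0,0],-1],
  ],
)

```text
clock: 30.52
tcp_pos: [0.5325, 0.4603, 0.1404]
tcp_rot: [[-0.555, -0.832, -0.001], [-0.832, 0.555, -0.0], [0.001, 0.0, -1.0]]
force: [0.0, -0.2, -0.8]
gripper_width: 0.0719
grip_force: 0.0
```

```bash
python3 - <<'E'
from h import *
m,p,d=shot("wrist"); P=cloud(m,d); ok=d>0; cv2.imwrite("pics/w12.png",p)
w=P[ok&(P[...,2]>.070)&(P[...,2]<.083)&(np.hypot(P[...,0]-.533,P[...,1]-.460)<.05)]
print(len(w),np.median(w[:,2]),cv2.minAreaRect((w[:,:2]*1000).astype(np.float32)))
s=manip.get_state(); R=np.array(s["tcp_rot"]); Q=(P[ok]-np.array(s["tcp_pos"]))@R
k=(np.abs(Q[:,0])<.02)&(np.abs(Q[:,1])<.065)&(Q[:,2]<.02)&(Q[:,2]>-.12)
q=Q[k]; print("finger pts tool frame: max z",np.sort(q[:,2])[-20::5].round(3),"y of tips",q[q[:,2]>np.sort(q[:,2])[-60]][:,1].min().round(3),q[q[:,2]>np.sort(q[:,2])[-60]][:,1].max().round(3))
print(s["clock"],s["tcp_pos"])
E
```

```text
3917 0.07701664497329552 ((532.4207153320312, 460.93865966796875), (56.35540771484375, 56.15776062011719), 56.19552230834961)
finger pts tool frame: max z [-0.047 -0.047 -0.047 -0.046] y of tips -0.036 0.037
30.575 [0.53269194 0.46040956 0.14060741]
```

It is not certain the candle is loose, so I give a firmer second tap while watching the force.

Call:
move_arm(
  targets=[
    [[0,0,-2],[0,0,0],1],
    [[0,0,-5],[0,0,0],1],
    [[0,0,-8],[0,0,0],1],
    [[0,0,-9.3],[0,0,0],1],
    [[0,0,-9.6],[0,0,0],1],
    [[0,0,-10.2],[0,0,0],1],
    [[0,0,-10.8],[0,0,0],1],
    [[0,0,-10.9],[0,0,0],1],
    [[0,0,-10.9],[0,0,0],1],
  ],
)

```text
clock: 31.7
tcp_pos: [0.5338, 0.4613, 0.0336]
tcp_rot: [[-0.555, -0.832, 0.002], [-0.832, 0.555, 0.002], [-0.003, -0.001, -1.0]]
force: [1.2, 1.5, 2.2]
gripper_width: 0.0003
grip_force: 1.1
```

Call:
move_arm(
  targets=[
    [[0,0,-0.2],[0,0,0],1],
    [[0,0,-0.2],[0,0,0],1],
  ],
)

```text
clock: 31.95
tcp_pos: [0.5338, 0.4613, 0.0319]
tcp_rot: [[-0.555, -0.832, 0.002], [-0.832, 0.555, 0.002], [-0.003, -0.001, -1.0]]
force: [0.9, -0.1, 6.3]
gripper_width: 0.0003
grip_force: 3.1
```

Call:
move_arm(
  targets=[
    [[0,0,2],[0,0,0],1],
    [[0,0,6],[0,0,0],1],
    [[0,0,8],[0,0,0],-1],
    [[0,0,8],[0,0,0],-1],
    [[0,0,8],[0,0,0],-1],
    [[0,0,8],[0,0,0],-1],
    [[0,0,8],[0,0,0],-1],
    [[0,0,8],[0,0,0],-1],
  ],
)

```text
clock: 32.95
tcp_pos: [0.533, 0.4607, 0.1102]
tcp_rot: [[-0.555, -0.832, 0.0], [-0.832, 0.555, 0.001], [-0.001, 0.0, -1.0]]
force: [-0.3, 0.5, -0.2]
gripper_width: 0.0856
grip_force: 0.0
```

Call:
move_arm(
  targets=[
    [[0,0,-3],[0,0,0],-1],
    [[0,0,-6],[0,0,0],-1],
    [[0,0,-9],[0,0,0],-1],
    [[0,0,-11],[0,0,0],-1],
    [[0,0,-11.8],[0,0,0],-1],
    [[0,0,-11.8],[0,0,0],-1],
  ],
)

```text
clock: 33.7
tcp_pos: [0.5333, 0.4609, -0.0072]
tcp_rot: [[-0.555, -0.832, 0.001], [-0.832, 0.555, 0.001], [-0.001, -0.0, -1.0]]
force: [0.2, 0.3, 1.1]
gripper_width: 0.0855
grip_force: 0.0
```

Call:
move_arm(
  targets=[
    [[0,0,0],[0,0,0],1],
    [[0,0,0],[0,0,0],1],
    [[0,0,0],[0,0,0],1],
    [[0,0,0],[0,0,0],1],
    [[0,0,0],[0,0,0],1],
    [[0,0,0],[0,0,0],1],
  ],
)

```text
clock: 34.45
tcp_pos: [0.5339, 0.4615, -0.0058]
tcp_rot: [[-0.555, -0.832, 0.003], [-0.832, 0.555, 0.003], [-0.004, -0.001, -1.0]]
force: [-1.9, -0.0, 6.9]
gripper_width: 0.0557
grip_force: 48.7
```

Call:
move_arm(
  targets=[
    [[0,0,0.2],[0,0,0],1],
    [[0,0,0.8],[0,0,0],1],
    [[0,0,1.5],[0,0,0],1],
    [[0,0,2],[0,0,0],1],
    [[0,0,2],[0,0,0],1],
    [[0,0,2],[0,0,0],1],
  ],
)

```text
clock: 35.2
tcp_pos: [0.5333, 0.4609, 0.013]
tcp_rot: [[-0.555, -0.832, 0.001], [-0.832, 0.555, 0.001], [-0.002, -0.0, -1.0]]
force: [0.6, -0.2, -2.2]
gripper_width: 0.0557
grip_force: 48.2
```

The load of 2.2 N is the mould alone (the candle would add about 1.1 N), so the candle is out. I lift straight up, carry the mould left and set it down.

Call:
move_arm(
  targets=[
    [[0,0,1],[0,0,0],1],
    [[0,0,3],[0,0,0],1],
    [[0,0,5],[0,0,0],1],
    [[0,0,7],[0,0,0],1],
    [[0,0,9],[0,0,0],1],
    [[0.5,1.5,10],[0,0,0],1],
    [[1.2,4,10],[0,0,0],1],
    [[2,7,10],[0,0,0],1],
    [[3,10,10],[0,0,0],1],
    [[4,13,10],[0,0,0],1],
    [[4.7,15.5,10],[0,0,0],1],
    [[5,16.5,9],[0,0,0],1],
    [[5,16.5,7],[0,0,0],1],
    [[5,16.5,4],[0,0,0],1],
    [[5,16.5,1],[0,0,0],1],
    [[5,16.5,-1],[0,0,0],1],
    [[5,16.5,-2],[0,0,0],1],
    [[5,16.5,-2.4],[0,0,0],1],
    [[5,16.5,-2.5],[0,0,0],1],
    [[5,16.5,-2.5],[0,0,0],1],
  ],
)

```text
clock: 37.7
tcp_pos: [0.5837, 0.6264, -0.011]
tcp_rot: [[-0.555, -0.832, 0.002], [-0.832, 0.555, 0.002], [-0.003, -0.001, -1.0]]
force: [0.0, -0.1, -3.0]
gripper_width: 0.0554
grip_force: 48.4
```

Call:
move_arm(
  targets=[
    [[0,0,-0.1],[0,0,0],1],
    [[0,0,-0.2],[0,0,0],1],
    [[0,0,-0.2],[0,0,0],1],
  ],
)

```text
clock: 38.08
tcp_pos: [0.5834, 0.6261, -0.0135]
tcp_rot: [[-0.555, -0.832, 0.001], [-0.832, 0.555, 0.002], [-0.002, -0.0, -1.0]]
force: [-0.6, -1.2, 0.1]
gripper_width: 0.0556
grip_force: 48.8
```

Contact is reached. I release and back away upwards.

Call:
move_arm(
  targets=[
    [[0,0,-0.1],[0,0,0],1],
    [[0,0,-0.1],[0,0,0],-1],
    [[0,0,-0.1],[0,0,0],-1],
    [[0,0,-0.1],[0,0,0],-1],
    [[0,0,-0.1],[0,0,0],-1],
    [[0,0,2],[0,0,0],-1],
    [[0,0,6],[0,0,0],-1],
    [[0,0,12],[0,0,0],-1],
    [[0,0,17],[0,0,0],-1],
    [[0,0,18],[0,0,0],-1],
    [[0,0,18],[0,0,0],-1],
    [[0,0,18],[0,0,0],-1],
  ],
)

```text
clock: 39.58
tcp_pos: [0.5823, 0.6249, 0.1636]
tcp_rot: [[-0.555, -0.832, -0.001], [-0.832, 0.555, -0.001], [0.002, 0.0, -1.0]]
force: [0.8, -0.2, -1.1]
gripper_width: 0.0853
grip_force: 0.0
```

```bash
python3 - <<'E'
from h import *
m,p,d=shot("scene"); P=cloud(m,d); ok=d>0
def rect(n,c,lo,hi,r=.05):
    w=P[ok&(P[...,2]>lo)&(P[...,2]<hi)&(np.hypot(P[...,0]-c[0],P[...,1]-c[1])<r)]
    print(n,len(w),np.median(w[:,2]).round(4) if len(w) else '',cv2.minAreaRect((w[:,:2]*1000).astype(np.float32)) if len(w)>5 else '')
rect("candle top",(.533,.46),.045,.065); rect("above candle",(.533,.46),.066,.12); rect("mould top",(.5835,.626),.058,.078)
rim=P[ok&(P[...,2]>.013)&(P[...,2]<.020)&(np.hypot(P[...,0]-.534,P[...,1]-.461)<.125)]
print("plate",cv2.minEnclosingCircle((rim[:,:2]*1000).astype(np.float32)), "colour",p[int(0)].shape)
print(manip.get_state()["clock"])
cv2.imwrite("pics/s13.png",cv2.resize(p[150:310,150:310],(600,600)))
E
```

```text
candle top 140 0.0539 ((530.235107421875, 456.93499755859375), (42.90768051147461, 43.311927795410156), 54.680355072021484)
above candle 0  
mould top 172 0.0682 ((581.53271484375, 622.0899047851562), (57.65443801879883, 56.17488098144531), 57.502960205078125)
plate ((535.0681762695312, 460.7240295410156), 101.45597839355469) colour (512, 3)
39.625
```

View pics/s13.png

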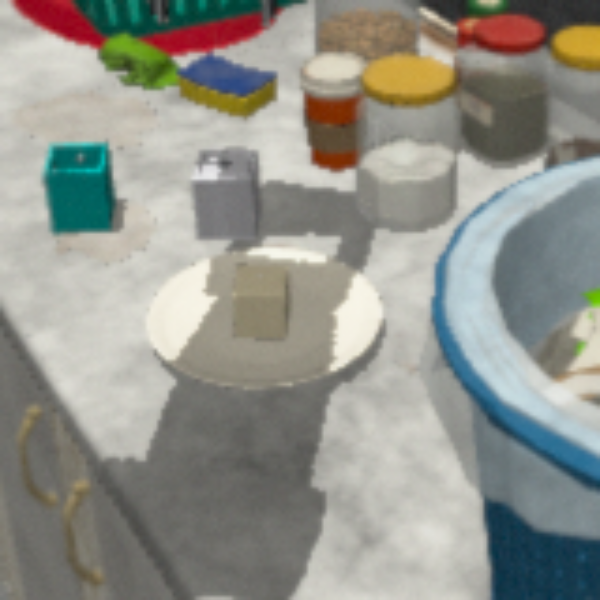

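The candle stands on the plate at (262,300), and the mould stands clear on the worktop at (226,195), about 170 mm from the plate centre. Handing in.

```bash
python3 -c "
from bench import manip
print(manip.close_job())"
```

```text
the job is handed in; nothing more can be done
None
```

The candle stands alone in the middle of the plate and the mould rests on the worktop about 170 mm from the plate's centre; I kept the arm clear of the garlic and jar (not re-measured at the end) and handed the job in at about 40 s, with no verdict returned.

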